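# Load a drive into the empty bay of a bench drive duplicator

### The arm

A 6-joint arm with a two-finger parallel gripper is mounted at the origin on a cart in front of the work surface, level with it; the furniture and walls round the work are solid. World frame = base frame: x ahead of the robot, y to its left, z up, the work surface at z = 0. Lengths are in m, angles in degrees, forces in N, time in s.
With the tool pointing down it reaches from about 0.25 to 0.725 m from the base axis. Payload 9.7 kg.
Tool frame: the origin (TCP) lies at the very end of the fingers, on their centre line; the grasp point (between the pads) lies 19 mm behind it; x points along the fingers, y is the direction in which the jaws open and shut, and the axes are right-handed (so a half turn about x gives the same grasp; the last joint's range is limited). The gripper opens to 85 mm and grips with 20 to 120 N. Pads are 22 mm wide; open, the fingers measure 114 mm over their backs; the gripper's body (76 mm by 85 mm) begins 54 mm behind the grasp point. The pads swing forward as they close: fully open they stand 13 mm farther back than shut.
Start: joints at [66.75, 4.979, 10.078, 95.1, 0, 90], TCP at [0.217, 0.505, 0.231] pointing down, gripper open.
Joint ranges: [-179.16, 179.16], [-48.56, 103.87], [-65.8, 70.77], [-126.05, 130.52], [-82.76, 87.17], [-180, 180]. Speed limits (degrees/s): [127.2, 127.2, 147.25, 180, 180, 180].

### API

Orientations are given as [roll, pitch, yaw] about the fixed x, y, z axes, in that order (R = Rz(yaw) Ry(pitch) Rx(roll)).
In Python, from workcell import get_obs, cams, bot gives the robot as it stands.
- The arm moves only by the tool apply_moves, never from a script. Its argument "rows" is a list that holds one entry, the list of rows, each a list of 7 numbers: the shift along the tool's x, y, z in mm, then the turn, a rotation vector about the tool's x, y, z in rad, then the opening, from 0 (shut) to 1 (fully open). A call has 1 to 20 rows; each row is the pose to reach, as a shift and turn from the pose measured when the call began, along the tool's axes at that moment; what a row does not reach only later rows make up. A row lasts 1/10 s, in which the tool goes at most 50 mm and 8.59 degrees, less where a joint would pass 70% of its speed; a pose out of reach is approached as far as the arm can. A call with a gripper value outside its range is refused whole. The fingers move at their own pace and stop on an object; "newtons" is the grip in N (left out, the last holds). Time passes only in rows, so rows that repeat a pose let the fingers close. It gives the time, the measured TCP pose, the force and the opening at its end, in the units of the state.
- get_obs(): the state, without advancing time (a new reading comes with each control period).
- cams.camera(name): name is "scene" or "top" or "wrist"; returns a dict with "pixels" (420x560x3 uint8, red, green, blue), "range_z" (420x560 float32, m along the optical axis (not along the pixel's ray), 0 where there is no reading), "fx", "fy", "cx", "cy" (pixels), "eye" and "attitude" of the camera in the world. Camera axes: x right, y up, looking along -z (the intrinsics and any distortion apply to the point x, -y, -z); pixel columns grow to the right and rows downward; lengths in m; the calibration is good to about 2 mm. A picture is of the moment at which its call begins.
- bot.job_done(): hands the job in, once; it reports no verdict.
Trained networks look in a picture, given as the dict that the camera call returned (one of the last four; its "shot" number tells which), for a name from the list of things; names that differ only in an ending like _2 or _b are one class to them, and where a whole thing is asked for, a point or a joint stands for the part that bears it (a point fixed in the world has none). Each returns a list of dicts, best first, with "confidence" (0 to 1); they miss things now and then, are a little off and sometimes report something else, mostly with a low value. They report only what shows in the picture. A call takes as long as a camera call.
- cams.find_in(label, picture): "at" ([x, y, z] in m, in world coordinates, good to about 4 mm: the middle of the surface that is visible of it).
The state is a dict: "time": time; "q": joint angles; "qd": joint speeds; "joint_efforts": joint torques, N m; "ee_pos": TCP position; "tcp_rot": TCP orientation; "wrist_force": force on the tool from outside, world axes, zero at the start; "torque": the same for the moment, N m; "opening": finger opening in m.
Only numpy, scipy, OpenCV 4.12 (cv2) and the standard library are available. Lean on these libraries where they do the work, as an engineer would, in place of code of your own. Each camera call takes 0.05 s, during which the arm holds its last target.

### The job

Load the loose drive lying in front of the duplicator: swing the door of the empty bay wide open, slide the drive along the bench into the bay, contact end first, until its contacts have mated and it is solid against the stop, without ramming it. Then shut the bay door flat again behind the drive, and leave the other things where they are.

Things in the scene. Friction and masses are not known exactly. Their poses are not given: they have to be found in the camera images.
- dock: Bench drive duplicator, fixed: low grey box 180 wide, 108 deep, 34 mm high, facing the robot. Its right-hand bay is in use behind a fixed black door; the left-hand bay is empty. Origin: bench level, middle of the empty bay's mouth, in the housing's front face. +x runs level into the bay, +y left (looking in), z up. Housing x 0 to 108, y -136 to +44 mm.
- bay_mouth (a point): Middle of the empty bay's mouth, in the front face (x = 0), 8 mm above the bench. The bay is a straight slot along the duplicator's x, 74 mm wide, roof 14 mm and floor 2 mm above the bench; in the first 12 mm its sides flare to about 84 mm. The floor runs out to 6 mm before the mouth, then a bevelled lip slopes to the bench 20 mm before it: a drive pushed along the bench rides up.
- bay_stop (a point): Middle of the hidden stop at the end of the bay, 96 mm inside the mouth, 6 mm above the bench. A contact block, met 91 mm inside, gives way for 5 mm while the contacts mate (a push of 4 to 7 N, friction included; it stays where it is pushed); then the drive stands solid against the stop. The rear edge of the 100 mm drive then still projects about 4 mm from the mouth.
- door (a joint): Angle of the empty bay's door about its upright hinge left of the bay, rad: 0 shut across the mouth; grows as it swings out to the front and then left; 1.57 square to the front; stop at 2.0. No latch; a stiff hinge (0.04 N m) keeps it where it is left. Black panel 88 mm long from the hinge, lower edge 4, upper edge 31 mm above the bench. Partly open it blocks the mouth.
- door_edge (a point): Point on the moving door in the middle of its panel, 75 mm along it from the hinge, 13 mm from the free edge, 17 mm above the bench. The panel is 3 mm thick and lies 2.5 to 5.5 mm outside the hinge axis; the top and free edges have rims turned 6 mm inward, and the outer face an upright pull rib 4 mm proud, 80 to 86 mm from the hinge.
- door_hinge (a point): Point on the door's upright hinge axis, 17 mm above the bench (fixed; in the duplicator's frame x = -3.5, y = +46.5 mm).
- ssd: Loose flat black 2.5-inch solid state drive, 70 wide, 100 long, 7 mm thick, 40 to 80 g, lying label up on the bench in front of the empty bay, more or less lined up with it, contact end towards the bay. Origin: centre of its underside; +y runs along its length towards the contact end, x across, z up.
- plug_end (a point): Middle of the drive's leading (contact) end face, 50 mm from its centre along its +y, 3.5 mm above its underside. Fully home it lies 96 mm inside the mouth.
- screw_dish: Bystander, to be left alone: round pressed-steel dish, 85 mm across, 18 mm high, holding small screws. Origin: centre of its underside.
- screwdriver: Bystander, to be left alone: precision screwdriver with a blue handle, 142 mm long, 12 mm thick. Origin: centre of its underside.
- tweezers: Bystander, to be left alone: steel tweezers, 126 mm long. Origin: centre of its underside.
- usb_stick: Bystander, to be left alone: black memory stick, 52 x 18 x 8 mm, lying on the roof of the duplicator, over its right-hand half. Origin: centre of its underside.
- flux_tub: Bystander, to be left alone: small round tub, 47 mm across, 29 mm high. Origin: centre of its underside.

How it is judged:
By the outcome, as a careful person would: the job done as asked, in the order asked, and still so for the second after the job is handed in, with the robot touching nothing.
It also fails if it takes over 72 s, if anything falls off the work surface, if the arm or the gripper's body presses on something with over 40 N, if the wrist force passes 120 N, or if a joint passes its speed limit or range.

## Working session

There is one attempt and no reset: what is moved stays moved. The work goes in short steps, Python scripts to look and compute and a tool call to move; the robot and the scene stay as the last step left them, time stands still between calls to the robot, and variables do not carry over. Pictures are saved under pics/ and viewed, and the job is handed in when it is done.

Besides the shell and the picture viewer there is one more tool, called after "Request:" in YAML: its name, and indented under it one key for each argument. apply_moves: Moves the arm, as the interface text tells. Its arguments: {"type":"object","properties":{"rows":{"type":"array"},"newtons":{"type":"number"}},"required":["rows"]}

```bash
mkdir -p pics; ls
cat > h.py <<'E'
import numpy as np, cv2
from workcell import get_obs, cams, bot
def save(p,n): cv2.imwrite('pics/'+n+'.png',cv2.cvtColor(p['pixels'],cv2.COLOR_RGB2BGR))
E
python3 - <<'E'
from h import *
print(get_obs())
for n in ['scene','top']:
    p=cams.camera(n); save(p,n+'1'); print({k:v for k,v in p.items() if k not in('pixels','range_z')})
    np.savez('/tmp/'+n+'1.npz',r=p['range_z'],pix=p['pixels'],eye=p['eye'],att=p['attitude'],k=[p['fx'],p['fy'],p['cx'],p['cy']])
    for l in ['dock','door','ssd','screw_dish','screwdriver','tweezers','usb_stick','flux_tub','door_edge','plug_end']:
        r=cams.find_in(l,p); print(l,[(np.round(d['at'],3),round(d['confidence'],2)) for d in r[:2]])
E
```

```text
pics
{'time': 0.0, 'q': array([6.67494315e+01, 5.01023053e+00, 1.00345624e+01, 9.50987796e+01,
       2.50059268e-03, 9.00003352e+01]), 'qd': array([ 0.00505608,  0.13474309,  0.01461563, -0.01020217, -0.12826326,
       -0.0600282 ]), 'joint_efforts': array([-1.37311476e-03, -5.20390999e+01,  4.64795673e+01,  1.65329967e-02,
        6.44509214e-05,  6.40984268e-06]), 'ee_pos': array([0.21701428, 0.50513212, 0.23059238]), 'tcp_rot': array([ -91.92342469,   89.92551032, -115.17432998]), 'wrist_force': array([-0.74240618,  0.38764115,  0.03876148]), 'torque': array([ 0.01504153,  0.02864106, -0.0593202 ]), 'opening': 0.08531787524383352}
{'fx': 383.52001533309374, 'fy': 383.52001533309374, 'cx': 272.8563098927095, 'cy': 210.7107774245129, 'eye': array([ 0.11754766, -0.76836204,  0.54681371]), 'attitude': array([ 55.94054582,  -1.24284851, -38.90024264]), 'shot': 1}
dock [(array([ 0.622, -0.3  ,  0.034]), 0.64)]
door [(array([ 0.62 , -0.302,  0.031]), 0.64), (array([ 0.564, -0.209,  0.026]), 0.47)]
ssd [(array([ 0.398, -0.309,  0.002]), 0.69)]
screw_dish [(array([ 0.512, -0.357,  0.01 ]
[... 553 characters left out ...]
24, 'cy': 215.2548456691348, 'eye': array([ 0.42190858, -0.22302136,  0.87913373]), 'attitude': array([ 10.24311375,  -0.21234845, -88.38389548]), 'shot': 2}
dock [(array([ 0.635, -0.278,  0.036]), 0.56)]
door [(array([ 0.57 , -0.204,  0.034]), 0.63)]
ssd [(array([ 0.454, -0.221,  0.005]), 0.95)]
screw_dish [(array([ 0.511, -0.365,  0.003]), 0.78)]
screwdriver [(array([ 0.397, -0.068,  0.007]), 0.79), (array([ 0.646, -0.334,  0.041]), 0.37)]
tweezers [(array([ 0.4  , -0.311,  0.009]), 0.71)]
usb_stick [(array([ 0.647, -0.337,  0.041]), 0.6)]
flux_tub [(array([ 0.416, -0.035,  0.031]), 0.77)]
door_edge [(array([ 0.572, -0.204,  0.031]), 0.7)]
plug_end [(array([ 0.449, -0.218,  0.008]), 0.77)]
```

View pics/scene1.png

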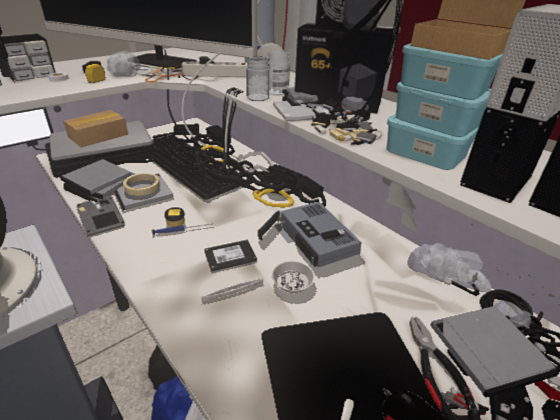

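View pics/top1.png

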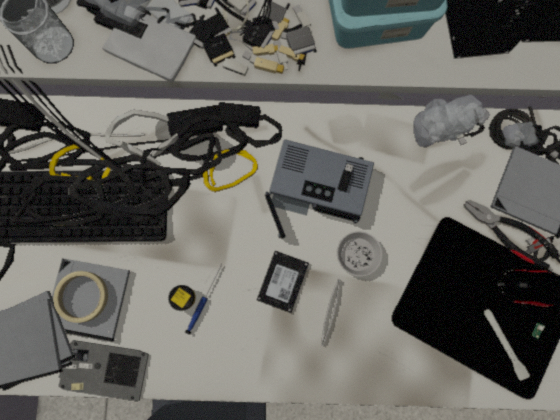

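The top view shows the dock at about (320,178), the door already partly open at (276,215), the SSD at (283,281), the dish at (359,255) and the tweezers at (333,312). Next I'll fit exact poses.

```bash
cat >> h.py <<'E'
from scipy.spatial.transform import Rotation as R
def cloud(p):
    r=p['range_z'].astype(float); h,w=r.shape
    u,v=np.meshgrid(np.arange(w),np.arange(h))
    c=np.stack([(u-p['cx'])/p['fx']*r,-(v-p['cy'])/p['fy']*r,-r],-1)
    return c@R.from_euler('xyz',p['attitude'],degrees=True).as_matrix().T+np.array(p['eye'])
def proj(p,X):
    X=np.atleast_2d(X); c=(X-p['eye'])@R.from_euler('xyz',p['attitude'],degrees=True).as_matrix()
    return np.stack([p['cx']+p['fx']*c[:,0]/-c[:,2],p['cy']-p['fy']*c[:,1]/-c[:,2]],-1)
def ray(p,uv,z):
    uv=np.atleast_2d(uv).astype(float)
    d=np.stack([(uv[:,0]-p['cx'])/p['fx'],-(uv[:,1]-p['cy'])/p['fy'],-np.ones(len(uv))],-1)@R.from_euler('xyz',p['attitude'],degrees=True).as_matrix().T
    return p['eye']+d*((z-p['eye'][2])/d[:,2])[:,None]
E
python3 - <<'E'
from h import *
p=cams.camera('top'); c=cloud(p); z=c[...,2]; g=p['pixels'].astype(int)
save(p,'t2')
print('bench z',np.median(z[230:300,225:255]), 'ssd z',np.median(z[272:290,275:292]))
roi=np.zeros(z.shape,bool); roi[130:235,262:385]=1
m=roi&(z>0.026)&(z<0.042)&(g.max(-1)>60)
cm=m.astype(np.uint8); n,l,s,_=cv2.connectedComponentsWithStats(cm); k=1+np.argmax(s[1:,4]); m=l==k
P=c[m]; rect=cv2.minAreaRect((P[:,:2]*1000).astype(np.float32)); print('roof',rect,np.median(P[:,2])); print(cv2.boxPoints(rect))
# ssd by colour
dk=(g.max(-1)<70).astype(np.uint8); ro=np.zeros_like(dk); ro[240:320,245:318]=1
m=cv2.morphologyEx(dk*ro,cv2.MORPH_CLOSE,np.ones((15,15)))
n,l,s,_=cv2.connectedComponentsWithStats(m); k=1+np.argmax(s[1:,4]);v,u=np.where(l==k)
Q=ray(p,np.stack([u,v],-1),0.007); rect=cv2.minAreaRect((Q[:,:2]*1000).astype(np.float32)); print('ssd',rect);print(cv2.boxPoints(rect))
im=cv2.resize(g[120:330,225:400].astype(np.uint8)[:,:,::-1],None,fx=3.2,fy=2.8,interpolation=cv2.INTER_CUBIC)
im=cv2.resize(g[120:330,225:400].astype(np.uint8)[:,:,::-1],None,fx=2.85,fy=2.85,interpolation=cv2.INTER_CUBIC)
cv2.imwrite('pics/t2z.png',im)
# door top pts
ro=np.zeros_like(dk); ro[188:240,262:290]=1
v,u=np.where(dk*ro>0); Q=ray(p,np.stack([u,v],-1),0.031); rect=cv2.minAreaRect((Q[:,:2]*1000).astype(np.float32)); print('door',rect);print(cv2.boxPoints(rect))
E
```

```text
bench z 0.0003153646040263691 ssd z 0.007049651126524614
roof ((651.364990234375, -289.01629638671875), (181.53042602539062, 113.57804107666016), 78.15403747558594) 0.03413508998305931
[[ 577.153   -366.19077]
 [ 688.3122  -389.5062 ]
 [ 725.57697 -211.84183]
 [ 614.4178  -188.5264 ]]
ssd ((453.682373046875, -221.66770935058594), (68.64369201660156, 98.0713882446289), 71.44036102294922)
[[ 396.27255 -238.59692]
 [ 489.2435  -269.81223]
 [ 511.0922  -204.7385 ]
 [ 418.12125 -173.5232 ]]
door ((576.6070556640625, -207.94412231445312), (85.58094787597656, 43.395015716552734), 1.523329496383667)
[[ 533.25494 -187.39183]
 [ 534.4085  -230.7715 ]
 [ 619.95917 -228.49641]
 [ 618.8056  -185.11674]]
```

View pics/t2z.png

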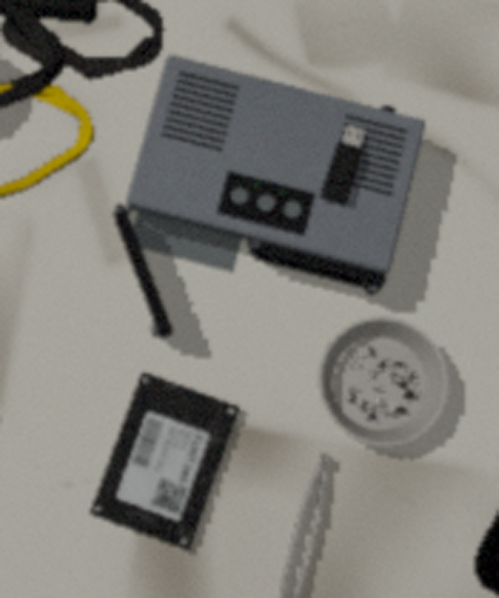

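The zoom shows the door hinged near (122,208) with its free edge at (164,332), standing roughly square to the front. The drive is turned a few degrees from the bay axis. I'll project models to check this.

```bash
cat > fit.py <<'E'
from h import *
p=cams.camera('top'); g=p['pixels']
uv=lambda a:np.array(a)/2.85+[225,120]
C=ray(p,uv([(168,57),(423,122),(385,272),(128,208)]),0.034)[:,:2]*1000; print(C)
# dock frame pts: back-left(108,44) back-right(108,-136) front-right(0,-136) front-left(0,44)
M=np.array([(108,44),(108,-136),(0,-136),(0,44)],float)
mc,cc=M.mean(0),C.mean(0); H=(M-mc).T@(C-cc); th=np.arctan2(H[0,1]-H[1,0],H[0,0]+H[1,1])
Rm=np.array([[np.cos(th),-np.sin(th)],[np.sin(th),np.cos(th)]]); o=cc-Rm@mc
print('dock origin',o,'yaw',np.degrees(th),'res',C-(M@Rm.T+o))
W=lambda x,y:Rm@np.array([x,y])+o
hinge=W(-3.5,46.5); print('hinge',hinge)
f=ray(p,uv([(164,332)]),0.031)[0,:2]*1000; d=Rm.T@(f-hinge); print('free edge in dock from hinge',d, 'len',np.hypot(*d),'angle',np.arctan2(-d[0],-d[1]))
S=ray(p,uv([(143,374),(241,408),(188,551),(92,514)]),0.007)[:,:2]*1000
a=(S[0]+S[1]-S[2]-S[3])/2; print('ssd',S.mean(0),'dirs',np.degrees(np.arctan2(a[1],a[0])),np.hypot(*a))
b=S[0]+S[3]-S[1]-S[2]; print(np.degrees(np.arctan2(b[1],b[0]))-90,np.hypot(*b)/2); print('ssd in dock',Rm.T@(S.mean(0)-o))
im=cv2.resize(g[120:330,225:400][:,:,::-1],None,fx=2.85,fy=2.85,interpolation=cv2.INTER_CUBIC)
def dr(P,col):
    q=((proj(p,np.array(P)/1000)-[225,120])*2.85).astype(int); cv2.polylines(im,[q],True,col,1)
for z in (34,0): dr([(*W(x,y),z) for x,y in M],(0,255,0))
dr([(*W(x,y),2) for x,y in [(0,40),(-20,40),(-20,-40),(0,-40)]],(0,255,255))
dr([(*s,7) for s in S],(0,0,255)); dr([(*hinge,31),(*f,31)],(255,0,255))
cv2.imwrite('pics/fit.png',im)
E
python3 fit.py
```

```text
[[ 721.48143664 -216.04694311]
 [ 681.03267141 -387.7353028 ]
 [ 578.36404713 -362.23923412]
 [ 616.40014515 -192.63856518]]
dock origin [ 607.0811794  -232.67450394] yaw -13.030004975079214 res [[-0.73926917 -1.88971379]
 [-0.60500272  1.78730948]
 [ 1.94560277  2.93355916]
 [-0.60133088 -2.83115486]]
hinge [ 614.1552468 -186.5826655]
free edge in dock from hinge [-69.81463321 -49.19349581] len 85.40540404730454 angle 0.9569696307079829
ssd [ 452.76249831 -222.54393964] dirs -18.714687013939958 98.32207324207985
-18.280549058360478 67.8981256944879
ssd in dock [-152.62935343  -24.92316464]
```

View pics/fit.png

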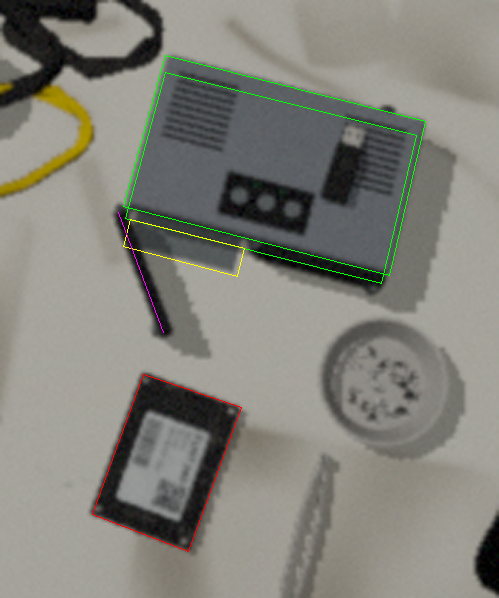

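```bash
cat >> h.py <<'E'
DO=np.array([0.6071,-0.2327]); DY=-13.0
def dock2w(x,y,z):  # mm
    a=np.radians(DY); return np.array([DO[0]+(x*np.cos(a)-y*np.sin(a))/1000,DO[1]+(x*np.sin(a)+y*np.cos(a))/1000,z/1000])
def w2dock(X):
    a=np.radians(DY); d=(np.asarray(X)[...,:2]-DO)*1000
    return np.stack([d[...,0]*np.cos(a)+d[...,1]*np.sin(a),-d[...,0]*np.sin(a)+d[...,1]*np.cos(a)],-1)
def move(targ,ydir):
    """target world pos m, tool y heading deg (tool x down)"""
    o=get_obs(); Rc=R.from_euler('xyz',o['tcp_rot'],degrees=True)
    best=None
    for k in (0,180):
        a=np.radians(ydir+k); y=np.array([np.cos(a),np.sin(a),0]); x=np.array([0,0,-1.]); M=np.stack([x,y,np.cross(x,y)],1)
        rv=(Rc.inv()*R.from_matrix(M)).as_rotvec()
        if best is None or abs(np.linalg.norm(rv))<np.linalg.norm(best): best=rv
    s=Rc.inv().apply(np.asarray(targ)-o['ee_pos'])*1000
    print('shift',np.round(s,1),'turn',np.round(best,3),'q',np.round(o['q'],1))
    return s,best
E
python3 - <<'E'
from h import *
o=get_obs(); print(R.from_euler('xyz',o['tcp_rot'],degrees=True).as_matrix().round(3))
move(dock2w(-100,0,250),DY+90)
E
```

```text
[[ 0.     0.395  0.919]
 [ 0.     0.919 -0.395]
 [-1.     0.     0.   ]]
shift [ -18.7 -542.   551.3] turn [-0.179  0.    -0.   ] q [66.8  5.  10.1 95.1 -0.  90. ]
```

Request:
apply_moves:
  rows:
    - [[-19, -34, 34, -0.011, 0, 0, 0], [-19, -80, 80, -0.03, 0, 0, 0], [-19, -115, 117, -0.04, 0, 0, 0], [-19, -150, 152, -0.05, 0, 0, 0], [-19, -185, 188, -0.06, 0, 0, 0], [-19, -220, 224, -0.08, 0, 0, 0], [-19, -255, 259, -0.09, 0, 0, 0], [-19, -290, 295, -0.1, 0, 0, 0], [-19, -325, 330, -0.11, 0, 0, 0], [-19, -360, 366, -0.12, 0, 0, 0], [-19, -395, 402, -0.13, 0, 0, 0], [-19, -430, 437, -0.14, 0, 0, 0], [-19, -465, 473, -0.155, 0, 0, 0], [-19, -500, 508, -0.17, 0, 0, 0], [-19, -530, 539, -0.18, 0, 0, 0], [-19, -542, 551, -0.18, 0, 0, 0], [-19, -542, 551, -0.18, 0, 0, 0], [-19, -542, 551, -0.18, 0, 0, 0]]

```text
time: 3.0
ee_pos: [0.5092, -0.2105, 0.2498]
tcp_rot: [160.9, 89.9, 147.9]
wrist_force: [-0.8, 0.0, -0.9]
opening: 0.0003
```

Run:
```python
from h import *
o=get_obs(); print(o['time'],o['ee_pos'],o['tcp_rot'],o['q'].round(1),o['wrist_force'],o['opening'])
p=cams.camera('wrist'); save(p,'w1'); print(p['eye'],p['attitude'],p['fx'])
np.savez('/tmp/w1.npz',**{k:v for k,v in p.items()})
for l in ['ssd','door','door_edge','plug_end']: print(l,[(np.round(d['at'],3),round(d['confidence'],2)) for d in cams.find_in(l,p)[:2]])
```

```text
3.0 [ 0.50923157 -0.2104824   0.24984384] [160.87534771  89.93513322 147.86631771] [-22.5   5.7  12.9  97.3   0.   -9.5] [-0.7720794   0.03280948 -0.92568203] 0.00026345114464297825
[ 0.43892854 -0.19381312  0.39330796] [-1.64887896e+01 -1.18574410e-02  7.70431936e+01] 291.7777416764717
ssd [(array([ 0.451, -0.225,  0.007]), 0.96)]
door [(array([ 0.572, -0.204,  0.03 ]), 0.89)]
door_edge [(array([ 0.573, -0.201,  0.029]), 0.81), (array([ 0.601, -0.3  ,  0.031]), 0.68)]
plug_end [(array([ 0.45 , -0.222,  0.007]), 0.55)]
```

View pics/w1.png

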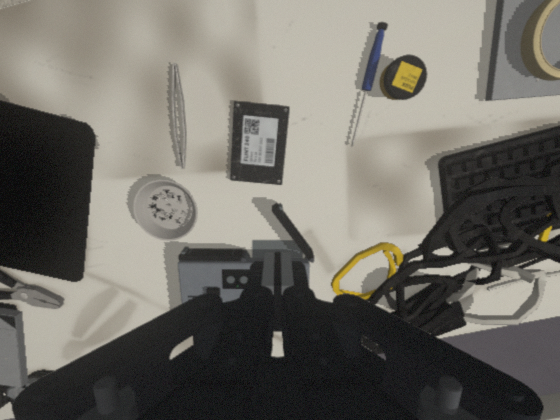

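Run:
```python
from h import *
o=get_obs(); print(w2dock(o['ee_pos']))
move(dock2w(-25,-30,12),DY+90)
```

```text
[-100.57140591    0.90746543]
shift [238.9 -31.1  75.3] turn [0.002 0.001 0.   ] q [-22.3   5.5  12.8  97.3   0.   -9.5]
```

Request:
apply_moves:
  rows:
    - [[20, -16, 38, 0, 0, 0, 0], [60, -31, 75, 0, 0, 0, 0], [100, -31, 75, 0, 0, 0, 0], [140, -31, 75, 0, 0, 0, 0], [180, -31, 75, 0, 0, 0, 0], [210, -31, 75, 0, 0, 0, 0], [230, -31, 75, 0, 0, 0, 0], [238, -31, 75, 0, 0, 0, 0], [238, -31, 75, 0, 0, 0, 0]]

```text
time: 4.15
ee_pos: [0.5753, -0.2555, 0.0123]
tcp_rot: [158.5, 90.0, 145.6]
wrist_force: [0.3, 0.5, -0.2]
opening: -0.0
```

Run:
```python
from h import *
o=get_obs(); print(w2dock(o['ee_pos']),o['ee_pos'],o['wrist_force'])
p=cams.camera('top'); save(p,'t3')
im=cv2.resize(p['pixels'][120:330,225:400][:,:,::-1],None,fx=2.85,fy=2.85,interpolation=cv2.INTER_CUBIC)
cv2.imwrite('pics/t3z.png',im)
```

```text
[-25.88657504 -29.34927324] [ 0.57527475 -0.25547384  0.01232241] [ 0.32801338  0.46601492 -0.1893685 ]
```

View pics/t3z.png

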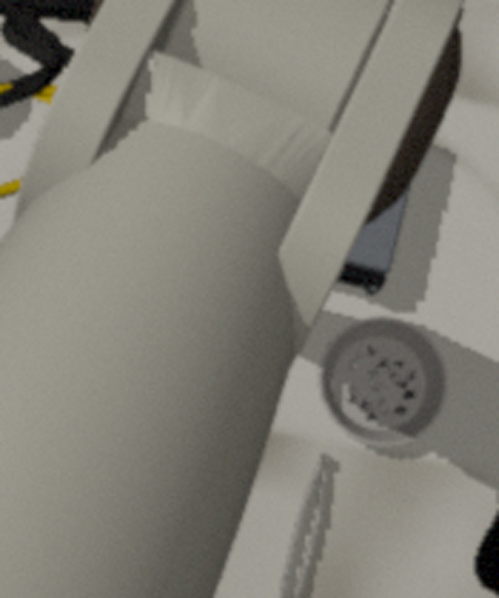

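The arm hides the work in the top view. The fingers are in free space with the force near 0, so I'll sweep the door open.

Request:
apply_moves:
  rows:
    - [[0, 10, -8, 0, 0, 0, 0], [0, 21, -17, 0, 0, 0, 0], [0, 28, -21, 0, 0, 0, 0], [0, 34, -24, 0, 0, 0, 0], [0, 40, -28, 0, 0, 0, 0], [0, 46, -31, 0, 0, 0, 0], [0, 51, -34, 0, 0, 0, 0], [0, 57, -36, 0, 0, 0, 0], [0, 62, -37, 0, 0, 0, 0], [0, 67, -38, 0, 0, 0, 0], [0, 72, -38, 0, 0, 0, 0], [0, 77, -39, 0, 0, 0, 0], [0, 81, -39, 0, 0, 0, 0], [0, 81, -39, 0, 0, 0, 0]]

```text
time: 5.6
ee_pos: [0.556, -0.1676, 0.0135]
tcp_rot: [6.0, 89.9, -6.8]
wrist_force: [0.2, 0.3, -0.5]
opening: 0.0001
```

Run:
```python
from h import *
o=get_obs(); print(w2dock(o['ee_pos']),o['ee_pos'],o['wrist_force'])
p=cams.camera('wrist'); save(p,'w2')
```

```text
[-64.45365367  51.88766976] [ 0.55597048 -0.16764329  0.01352724] [ 0.16158763  0.30584077 -0.45534613]
```

View pics/w2.png

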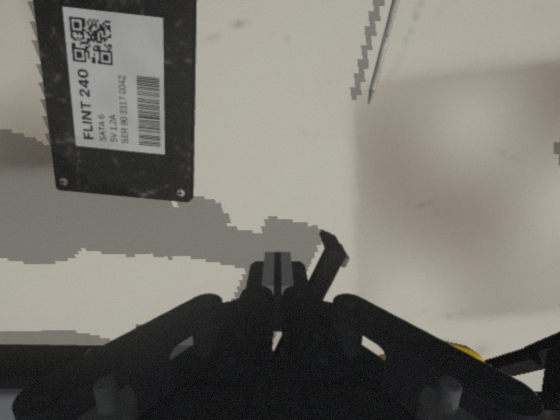

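Request:
apply_moves:
  rows:
    - [[0, -25, 2, 0, 0, 0, 0], [-20, -40, 5, 0, 0, 0, 0], [-60, -45, 20, 0, 0, 0, 0], [-100, -50, 50, 0, 0, 0, 0], [-130, -50, 70, 0, 0, 0, 0], [-130, -50, 70, 0, 0, 0, 0], [-130, -50, 70, 0, 0, 0, 0]]

```text
time: 6.35
ee_pos: [0.6133, -0.2323, 0.1435]
tcp_rot: [3.5, 89.9, -9.3]
wrist_force: [-0.1, 0.3, -0.6]
opening: -0.0001
```

Run:
```python
from h import *
import pickle
p=cams.camera('wrist'); save(p,'w3'); pickle.dump(p,open('/tmp/w3.pkl','wb'))
o=get_obs(); print(w2dock(o['ee_pos']),o['ee_pos'])
im=p['pixels'][:,:,::-1].copy()
def dr(P,col):
    q=proj(p,np.array(P)).astype(int); cv2.polylines(im,[q],True,col,1)
for z in (34,): dr([dock2w(x,y,z) for x,y in [(108,44),(108,-136),(0,-136),(0,44)]],(0,255,0))
dr([dock2w(x,y,0) for x,y in [(-20,37),(-20,-37),(0,-37),(0,37)]],(0,255,255))
h=dock2w(-3.5,46.5,31)
dr([h,dock2w(-3.5-88*np.sin(1.75),46.5-88*np.cos(1.75),31)],(255,0,255))
im=cv2.resize(im,None,fx=1.42,fy=1.42)
cv2.imwrite('pics/w3o.png',im)
```

```text
[5.06528003 1.87714998] [ 0.61245772 -0.2320104   0.14247175]
```

View pics/w3o.png

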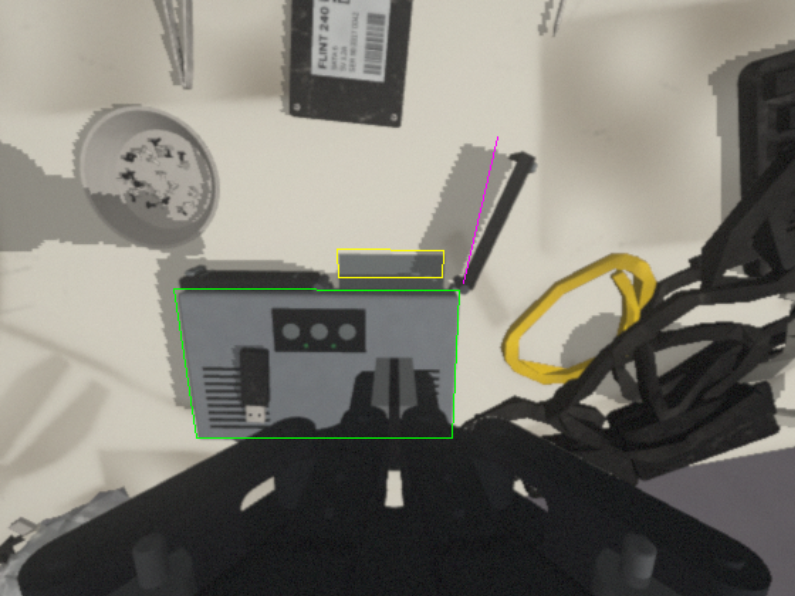

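The overlay fits: the dock roof edge (y≈290) and lip (337–443, 252–277) line up. The door now stands wide open, with its tip at (522,160). Next I'll measure the door angle and the drive.

Run:
```python
from h import *
import pickle
p=pickle.load(open('/tmp/w3.pkl','rb'))
uv=np.array([(522,160),(465,285)])/1.42
d=w2dock(ray(p,uv,0.031)); print(d); e=d[0]-[-3.5,46.5]; print(np.hypot(*e),np.arctan2(-e[0],-e[1]))
e=d[0]-d[1]; print(np.arctan2(-e[0],-e[1]))
print('lip ends',w2dock(ray(p,np.array([(337,252),(337,287),(447,285),(443,252)])/1.42,0.001)))
print('roof front corners',w2dock(ray(p,np.array([(176,290),(459,291)])/1.42,0.034)))
S=w2dock(ray(p,np.array([(289,116),(401,126),(412,0),(287,0)])/1.42,0.007)); print('ssd front R,L; ',S)
a=S[1]-S[0]; print('heading in dock',np.degrees(np.arctan2(-a[0],a[1])),np.hypot(*a)); b=S[2]-S[1]; print(np.degrees(np.arctan2(b[1],b[0]))-180)
```

```text
[[-77.99826193  76.90430614]
 [ -2.69308526  47.64877923]]
80.4637363166208 1.9582839138194954
1.941343605882626
lip ends [[-18.40236258 -37.10978459]
 [  6.66111907 -37.98255988]
 [  4.86319841  40.21927891]
 [-18.7147369   36.47160682]]
roof front corners [[   0.57847761 -134.98062054]
 [   0.47212948   43.53526066]]
ssd front R,L;  [[-104.2794878   -63.1333596 ]
 [ -98.82878592    6.46108206]
 [-166.27403615   12.18968878]
 [-165.96905316  -60.0968496 ]]
heading in dock -4.478317148788773 69.8075673617533
-4.854887174021769
```

Run:
```python
from h import *
move(dock2w(-187.3,-21.4,60),DY+90-4.6)
```

```text
shift [  82.6  -22.7 -192.4] turn [ 0.084 -0.    -0.   ] q [-20.8  18.8  16.4  87.6   0.   -7.9]
```

Request:
apply_moves:
  rows:
    - [[0, -4, -35, 0.01, 0, 0, 0.9], [0, -8, -75, 0.03, 0, 0, 0.9], [10, -12, -115, 0.05, 0, 0, 0.9], [30, -16, -150, 0.07, 0, 0, 0.9], [60, -20, -180, 0.084, 0, 0, 0.9], [82, -23, -192, 0.084, 0, 0, 0.9], [82, -23, -192, 0.084, 0, 0, 0.9], [82, -23, -192, 0.084, 0, 0, 0.9]]

```text
time: 7.2
ee_pos: [0.4196, -0.2116, 0.0603]
tcp_rot: [157.8, 89.9, 140.1]
wrist_force: [0.6, 0.6, 0.6]
opening: 0.0769
```

Run:
```python
from h import *
import pickle
p=cams.camera('wrist'); save(p,'w4'); pickle.dump(p,open('/tmp/w4.pkl','wb'))
o=get_obs(); print(w2dock(o['ee_pos']),o['ee_pos'],o['opening'])
for n in ['top','scene']:
    q=cams.camera(n); save(q,n+'4')
```

```text
[-186.47404621  -21.67974699] [ 0.42052839 -0.21187656  0.06106288] 0.0768370111510433
```

View pics/w4.png

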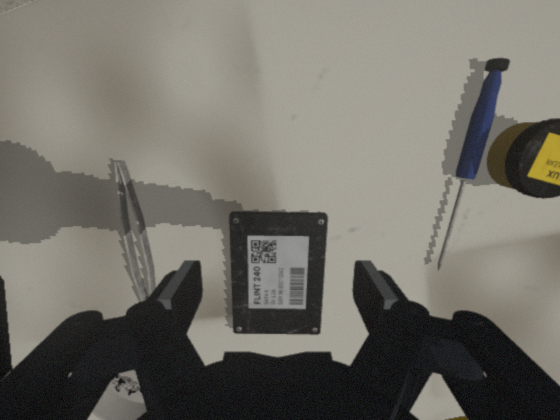

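View pics/scene4.png

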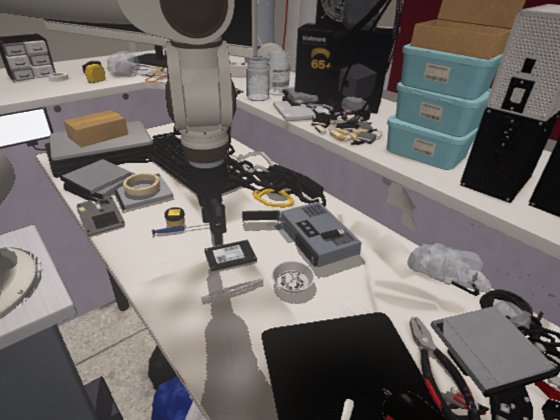

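The wrist view shows the drive at (230–327, 212–335), centred between the open pads (inner faces at 201 and 355). The tweezers reach towards the left finger at (148,300), so I'll check clearance.

Run:
```python
from h import *
import pickle
p=pickle.load(open('/tmp/w4.pkl','rb'))
print('tweez',w2dock(ray(p,[(150,300),(140,210),(120,160)],0.006)))
print('drive corners',w2dock(ray(p,[(230,212),(328,212),(322,335),(232,335)],0.007)))
print('screwdriver tip',w2dock(ray(p,[(438,268)],0.006)))
c=cloud(p)
for (u,v) in [(180,275),(195,265),(360,265),(372,275),(165,300)]: print(u,v,c[v,u].round(4),w2dock(c[v,u]))
```

```text
tweez [[-139.58337181 -123.66093839]
 [-211.59629323 -115.97050148]
 [-246.99398087 -121.91938963]]
drive corners [[-205.34422264  -52.81792681]
 [-199.83744691   15.74687905]
 [ -97.49069915    7.80076615]
 [-103.27893114  -64.1158729 ]]
screwdriver tip [[-149.30935597   96.58485628]]
180 275 [ 0.3965 -0.2478  0.0903] [-201.81451223  -62.06635988]
195 265 [ 0.3981 -0.2445  0.0797] [-201.01300595  -58.53357048]
360 265 [ 0.4213 -0.171   0.0798] [-194.88745831   18.36233984]
372 275 [ 0.4224 -0.1684  0.089 ] [-194.45947761   21.07877292]
165 300 [ 0.3972 -0.248   0.1082] [-201.08216048  -62.08823135]
```

Run:
```python
from h import *
import pickle
p=pickle.load(open('/tmp/w4.pkl','rb')); c=cloud(p)
z=c[...,2]
for a,b in [(185,215),(345,375)]:
    s=z[245:290,a:b]; s=s[s>0.03]; print(np.percentile(s,[0,1,3,10,30]))
```

```text
[0.07028775 0.07125026 0.07185869 0.07392151 0.07783211]
[0.07022166 0.07135044 0.07207742 0.07447335 0.07870719]
```

Tips stand 9 mm behind the TCP at this opening, so I'll go down to TCP z ≈ -4.5 mm and grip lightly.

Request:
apply_moves:
  rows:
    - [[20, 0, 0, 0, 0, 0, 0.9], [40, 0, 0, 0, 0, 0, 0.9], [55, 0, 0, 0, 0, 0, 0.9], [62, 0, 0, 0, 0, 0, 0.9], [65.5, 0, 0, 0, 0, 0, 0.9], [65.5, 0, 0, 0, 0, 0, 0.9]]
  newtons: 20

```text
time: 7.95
ee_pos: [0.4217, -0.2122, -0.0036]
tcp_rot: [3.2, 89.9, -14.3]
wrist_force: [0.8, -0.6, -0.0]
opening: 0.0766
```

Request:
apply_moves:
  rows:
    - [[0, 0, 0, 0, 0, 0, 0.78], [0, 0, 0, 0, 0, 0, 0.78], [0, 0, 0, 0, 0, 0, 0.78], [0, 0, 0, 0, 0, 0, 0.78]]
  newtons: 20

```text
time: 8.35
ee_pos: [0.4223, -0.2125, -0.0027]
tcp_rot: [-2.2, 89.8, -19.8]
wrist_force: [-0.7, 0.2, 6.0]
opening: 0.0687
```

Run:
```python
from h import *
o=get_obs(); print(w2dock(o['ee_pos']),o['ee_pos'],o['opening'],o['wrist_force'])
p=cams.camera('wrist'); save(p,'w5')
# align: drive front at -25 -> centre -75,y0 ; grasp 36 behind
move(dock2w(-111,0,o['ee_pos'][2]*1000),DY+90)
```

```text
[-184.5861015   -21.86022556] [ 0.42232735 -0.21247711 -0.0027387 ] 0.06870944828619578 [-0.67721254  0.22079206  5.98086316]
shift [ 0.2 27.7 71.6] turn [-0.08   0.003  0.   ] q [-26.7  -3.5 -24.6  68.8   0.   -9.1]
```

View pics/w5.png

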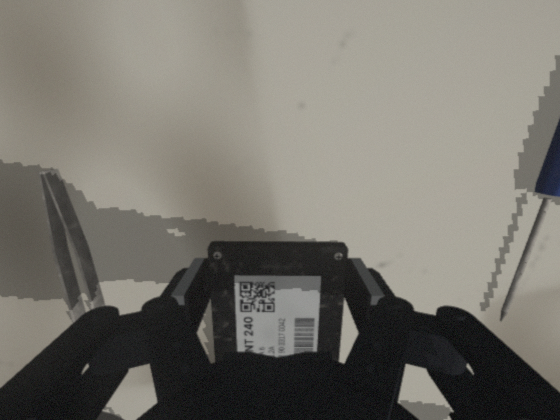

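The drive is gripped, with the rear edge at (210–346, 243) between the pads. The fingertips press the bench with 6 N, so I'll lift slightly and then slide it into line.

Request:
apply_moves:
  rows:
    - [[-0.8, 0, 0, 0, 0, 0, 0.78], [-0.8, 3, 8, -0.01, 0, 0, 0.78], [-0.8, 7, 18, -0.02, 0, 0, 0.78], [-0.8, 11, 28, -0.03, 0, 0, 0.78], [-0.8, 15, 38, -0.04, 0, 0, 0.78], [-0.8, 19, 48, -0.05, 0, 0, 0.78], [-0.8, 22, 58, -0.06, 0, 0, 0.78], [-0.8, 25, 66, -0.07, 0, 0, 0.78], [-0.8, 28, 74, -0.08, 0, 0, 0.78], [-0.8, 28, 74, -0.08, 0, 0, 0.78], [-0.8, 28, 74, -0.08, 0, 0, 0.78]]

```text
time: 9.5
ee_pos: [0.5012, -0.2081, -0.0019]
tcp_rot: [-8.5, 89.9, -21.5]
wrist_force: [-0.1, 0.0, -0.2]
opening: 0.0688
```

Run:
```python
from h import *
o=get_obs(); print(w2dock(o['ee_pos']),o['ee_pos'],o['opening'],o['wrist_force'])
move(dock2w(-108,0,-2.5),DY+90)
p=cams.camera('wrist'); save(p,'w6'); 
p=cams.camera('scene'); cv2.imwrite('pics/s6.png',cv2.resize(p['pixels'][180:320,180:380][:,:,::-1],None,fx=4,fy=4))
```

```text
[-108.71683397    0.15065784] [ 0.50120346 -0.20809724 -0.00187826] 0.06875352240283451 [-0.05285761  0.0112567  -0.24021687]
shift [ 0.6 -0.2  0.7] turn [-0.     0.002  0.   ] q [-22.5   6.  -14.8  69.1   0.   -9.5]
```

View pics/w6.png

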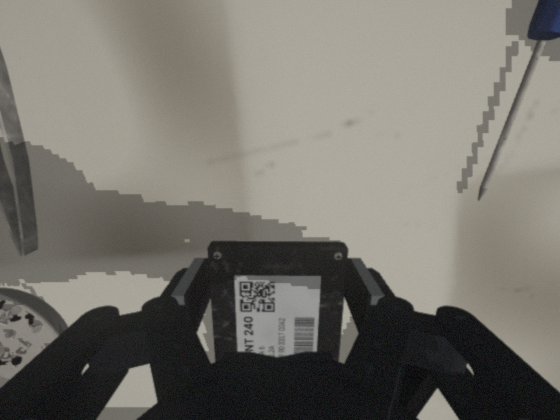

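View pics/s6.png

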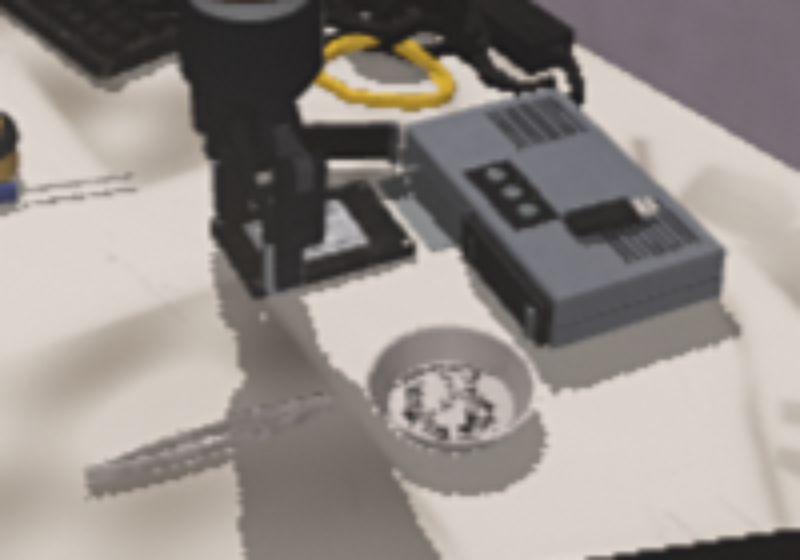

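Drive centred and square between the pads (rear edge at 210–347, y=243), just before the lip. I'll release, go up and back behind the rear edge, and narrow the fingers to push with both tips.

Request:
apply_moves:
  rows:
    - [[0, 0, 0, 0, 0, 0, 0.9], [0, 0, 0, 0, 0, 0, 0.9], [-1, 0, 0, 0, 0, 0, 0.9], [-15, 0, 0, 0, 0, 0, 0.9], [-35, 0, 0, 0, 0, 0, 0.9], [-42, 0, -20, 0, 0, 0, 0.4], [-42, 0, -42, 0, 0, 0, 0.4], [-42, 0, -45, 0, 0, 0, 0.4], [-42, 0, -45, 0, 0, 0, 0.4], [-42, 0, -45, 0, 0, 0, 0.4]]

```text
time: 10.6
ee_pos: [0.4578, -0.1982, 0.0406]
tcp_rot: [-8.5, 89.8, -21.5]
wrist_force: [0.4, -0.4, -0.2]
opening: 0.0344
```

Run:
```python
from h import *
o=get_obs(); print(o['time'],w2dock(o['ee_pos']),o['ee_pos'],o['opening'],o['wrist_force'])
p=cams.camera('wrist'); save(p,'w7'); c=cloud(p); z=c[...,2]
s=z[225:300,200:360]; s=s[s>0.025]; print(np.percentile(s,[0,.5,1,3,10,30]))
import pickle; pickle.dump(p,open('/tmp/w7.pkl','wb'))
move(dock2w(-153,0,5),DY+90)
```

```text
10.6 [-1.53255242e+02 -1.47000715e-02] [ 0.45776937 -0.1982394   0.04061814] 0.03440452878425329 [ 0.3670941  -0.35603985 -0.15099845]
[0.04170022 0.04330995 0.04457722 0.04681358 0.05144397 0.06094346]
shift [35.4 -0.   0.2] turn [-0.     0.003  0.001] q [-23.4  -1.5 -17.7  73.6   0.  -10.4]
```

View pics/w7.png

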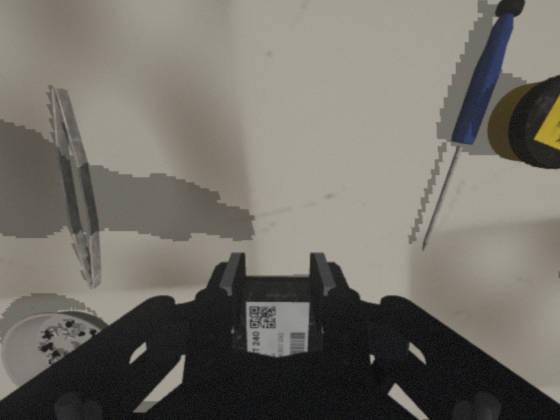

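Run:
```python
from h import *
import pickle; p=pickle.load(open('/tmp/w7.pkl','rb'))
print(w2dock(ray(p,[(246,276),(310,275)],0.007)))
```

```text
[[-128.97984038  -20.5639135 ]
 [-129.77348615   22.67545015]]
```

Request:
apply_moves:
  rows:
    - [[15, 0, 0, 0, 0, 0, 0.4], [28, 0, 0, 0, 0, 0, 0.4], [36, 0, 0, 0, 0, 0, 0.4], [37.5, 0, 0, 0, 0, 0, 0.4], [37.5, 0, 3, 0, 0, 0, 0.4], [37.5, 0, 7, 0, 0, 0, 0.4], [37.5, 0, 11, 0, 0, 0, 0.4], [37.5, 0, 15, 0, 0, 0, 0.4], [37.5, 0, 19, 0, 0, 0, 0.4], [37.5, 0, 23, 0, 0, 0, 0.4], [37.5, 0, 27, 0, 0, 0, 0.4], [37.5, 0, 31, 0, 0, 0, 0.4], [37.5, 0, 35, 0, 0, 0, 0.4], [37.5, 0, 39, 0, 0, 0, 0.4], [37.5, 0, 42, 0, 0, 0, 0.4], [37.5, 0, 42, 0, 0, 0, 0.4]]

```text
time: 12.25
ee_pos: [0.4992, -0.2078, 0.003]
tcp_rot: [-7.3, 89.8, -20.4]
wrist_force: [-1.0, -0.3, 0.8]
opening: 0.0343
```

Run:
```python
from h import *
o=get_obs(); print(o['time'],w2dock(o['ee_pos']),o['ee_pos'],o['opening'],o['wrist_force'])
p=cams.camera('wrist'); save(p,'w8')
p=cams.camera('scene'); cv2.imwrite('pics/s8.png',cv2.resize(p['pixels'][180:320,180:380][:,:,::-1],None,fx=4,fy=4))
```

```text
12.25 [-1.10699317e+02 -3.31726494e-03] [ 0.49923715 -0.2078013   0.00304189] 0.034328001775859845 [-0.95010031 -0.26413919  0.76102573]
```

View pics/w8.png

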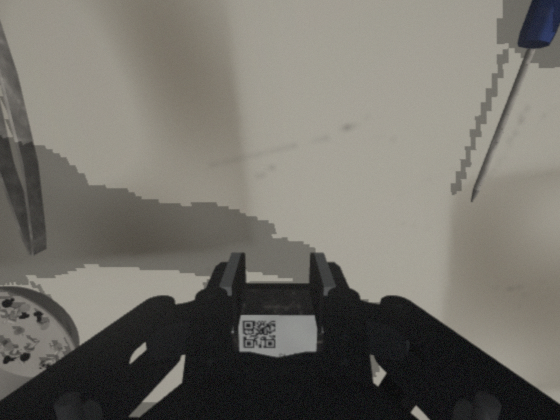

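View pics/s8.png

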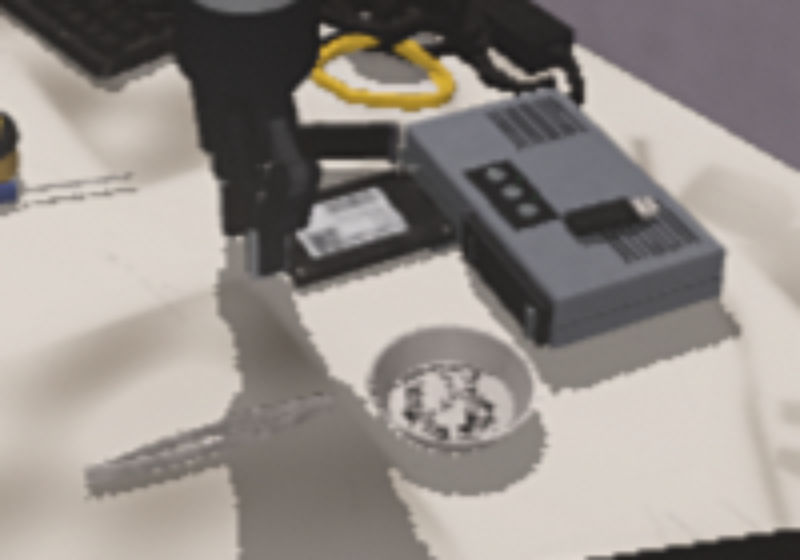

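The drive is now at the mouth, straight between the bay cheeks, with its rear edge at y≈283 in the wrist view. Pushing on.

Request:
apply_moves:
  rows:
    - [[0, 0, 3, 0, 0, 0, 0.4], [0, 0, 7, 0, 0, 0, 0.4], [0, 0, 11, 0, 0, 0, 0.4], [0, 0, 15, 0, 0, 0, 0.4], [0, 0, 19, 0, 0, 0, 0.4], [0, 0, 23, 0, 0, 0, 0.4], [0, 0, 27, 0, 0, 0, 0.4], [0, 0, 30, 0, 0, 0, 0.4], [0, 0, 30, 0, 0, 0, 0.4]]

```text
time: 13.25
ee_pos: [0.5285, -0.2145, 0.0029]
tcp_rot: [-6.3, 89.8, -19.3]
wrist_force: [-0.9, 0.4, -0.0]
opening: 0.0343
```

Run:
```python
from h import *
o=get_obs(); print(o['time'],w2dock(o['ee_pos']),o['ee_pos'],o['opening'],o['wrist_force'])
p=cams.camera('wrist'); save(p,'w9'); print(w2dock(ray(p,[(246,285)],0.008)))
p=cams.camera('scene'); cv2.imwrite('pics/s9.png',cv2.resize(p['pixels'][180:320,180:380][:,:,::-1],None,fx=4,fy=4))
```

```text
13.25 [-8.06457757e+01  2.98124892e-02] [ 0.52852788 -0.2145296   0.0029233 ] 0.03433533789693696 [-0.88407275  0.39567878 -0.04670377]
[[-72.2873607  -16.06209129]]
```

View pics/w9.png

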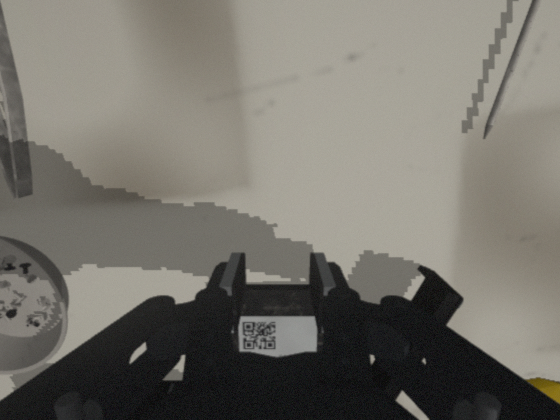

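View pics/s9.png

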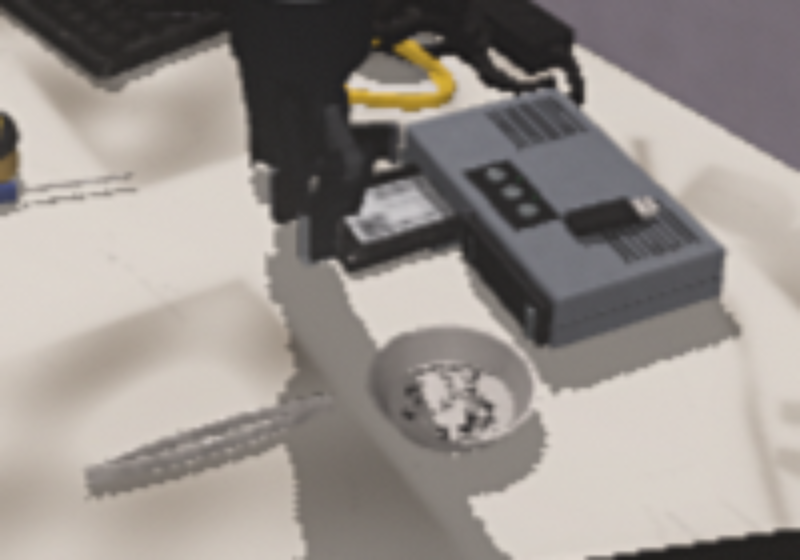

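Request:
apply_moves:
  rows:
    - [[0, 0, 3, 0, 0, 0, 0.4], [0, 0, 7, 0, 0, 0, 0.4], [0, 0, 11, 0, 0, 0, 0.4], [0, 0, 15, 0, 0, 0, 0.4], [0, 0, 19, 0, 0, 0, 0.4], [0, 0, 23, 0, 0, 0, 0.4], [0, 0, 27, 0, 0, 0, 0.4], [0, 0, 31, 0, 0, 0, 0.4], [0, 0, 35, 0, 0, 0, 0.4], [0, 0, 39, 0, 0, 0, 0.4], [0, 0, 43, 0, 0, 0, 0.4], [0, 0, 46, 0, 0, 0, 0.4], [0, 0, 48, 0, 0, 0, 0.4], [0, 0, 50, 0, 0, 0, 0.4], [0, 0, 50, 0, 0, 0, 0.4]]

```text
time: 14.85
ee_pos: [0.5771, -0.2257, 0.0031]
tcp_rot: [-5.8, 89.8, -18.8]
wrist_force: [-0.2, 0.4, -0.6]
opening: 0.0344
```

Run:
```python
from h import *
o=get_obs(); print(o['time'],w2dock(o['ee_pos']),o['ee_pos'],o['opening'],o['wrist_force'])
p=cams.camera('wrist'); save(p,'w10'); print(w2dock(ray(p,[(246,285)],0.009)))
p=cams.camera('scene'); cv2.imwrite('pics/s10.png',cv2.resize(p['pixels'][180:320,180:380][:,:,::-1],None,fx=4,fy=4))
```

```text
14.85 [-30.79842206   0.05446729] [ 0.57710319 -0.22571879  0.00305048] 0.0344096152015001 [-0.21093388  0.36388193 -0.62915034]
[[-22.93447952 -15.95810287]]
```

View pics/w10.png

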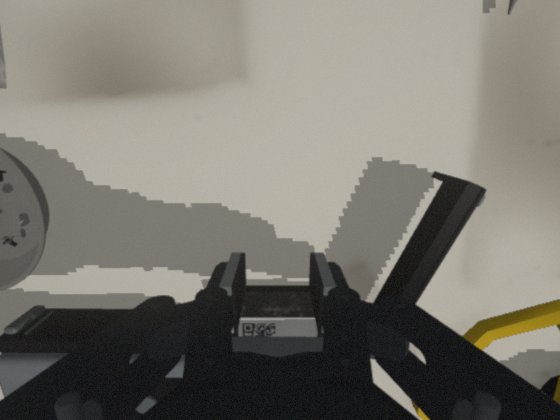

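View pics/s10.png

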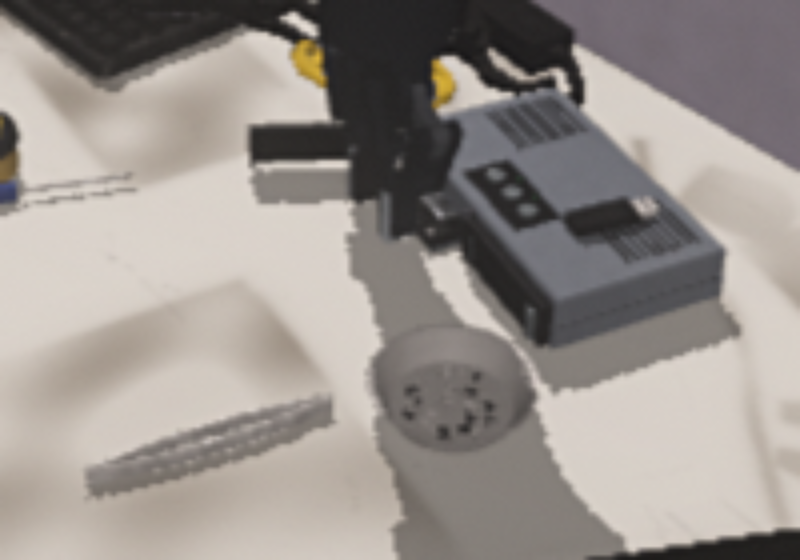

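About 80 mm are in and the force is near 0, so the contact block hasn't been met yet. Going slowly now.

Request:
apply_moves:
  rows:
    - [[0, 0, 1, 0, 0, 0, 0.4], [0, 0, 2, 0, 0, 0, 0.4], [0, 0, 3, 0, 0, 0, 0.4], [0, 0, 4, 0, 0, 0, 0.4], [0, 0, 5, 0, 0, 0, 0.4], [0, 0, 6, 0, 0, 0, 0.4], [0, 0, 7, 0, 0, 0, 0.4], [0, 0, 8, 0, 0, 0, 0.4], [0, 0, 8.5, 0, 0, 0, 0.4], [0, 0, 9, 0, 0, 0, 0.4], [0, 0, 9, 0, 0, 0, 0.4]]

```text
time: 16.05
ee_pos: [0.5858, -0.2277, 0.0031]
tcp_rot: [-5.6, 89.8, -18.6]
wrist_force: [-0.1, -0.2, -0.3]
opening: 0.0343
```

Request:
apply_moves:
  rows:
    - [[0, 0, 0.5, 0, 0, 0, 0.4], [0, 0, 1, 0, 0, 0, 0.4], [0, 0, 1.5, 0, 0, 0, 0.4], [0, 0, 2, 0, 0, 0, 0.4]]

```text
time: 16.45
ee_pos: [0.5877, -0.2282, 0.0031]
tcp_rot: [-5.5, 89.8, -18.5]
wrist_force: [-1.3, 0.6, -0.2]
opening: 0.034
```

Run:
```python
from h import *
o=get_obs(); print(o['time'],w2dock(o['ee_pos']),o['ee_pos'],o['opening'],o['wrist_force'])
```

```text
16.45 [-19.88936018   0.03039462] [ 0.58772724 -0.22819625  0.00309318] 0.03395503996186116 [-1.25795695  0.58954083 -0.21458739]
```

Request:
apply_moves:
  rows:
    - [[0, 0, 0.5, 0, 0, 0, 0.4], [0, 0, 1, 0, 0, 0, 0.4], [0, 0, 1.5, 0, 0, 0, 0.4], [0, 0, 2, 0, 0, 0, 0.4]]

```text
time: 16.85
ee_pos: [0.5898, -0.2287, 0.0031]
tcp_rot: [-6.1, 89.8, -19.2]
wrist_force: [-0.4, 0.3, -0.7]
opening: 0.0343
```

Request:
apply_moves:
  rows:
    - [[0, 0, 0.5, 0, 0, 0, 0.4], [0, 0, 1, 0, 0, 0, 0.4], [0, 0, 1.5, 0, 0, 0, 0.4]]

```text
time: 17.15
ee_pos: [0.5907, -0.2288, 0.003]
tcp_rot: [-6.4, 89.9, -19.5]
wrist_force: [-4.0, 0.6, 2.7]
opening: 0.0341
```

Run:
```python
from h import *
o=get_obs(); print(o['time'],w2dock(o['ee_pos']),o['ee_pos'],o['opening'],o['wrist_force'])
```

```text
17.15 [-16.88014329   0.08067916] [ 0.59067064 -0.22882418  0.00299568] 0.034115234684857124 [-3.97494892  0.61810159  2.68089855]
```

Request:
apply_moves:
  rows:
    - [[0, 0, 0.5, 0, 0, 0, 0.4], [0, 0, 1, 0, 0, 0, 0.4], [0, 0, 1.5, 0, 0, 0, 0.4]]

```text
time: 17.45
ee_pos: [0.592, -0.2291, 0.003]
tcp_rot: [-5.6, 89.9, -18.6]
wrist_force: [-3.7, 1.0, 2.4]
opening: 0.0345
```

Request:
apply_moves:
  rows:
    - [[0, 0, 0.5, 0, 0, 0, 0.4], [0, 0, 1, 0, 0, 0, 0.4], [0, 0, 1.5, 0, 0, 0, 0.4]]

```text
time: 17.75
ee_pos: [0.5935, -0.2295, 0.003]
tcp_rot: [-5.8, 89.9, -18.8]
wrist_force: [-4.5, 0.7, 2.3]
opening: 0.0343
```

Run:
```python
from h import *
o=get_obs(); print(o['time'],w2dock(o['ee_pos']),o['ee_pos'],o['opening'],o['wrist_force'])
```

```text
17.75 [-14.00594942   0.08054586] [ 0.59347114 -0.22947087  0.00302627] 0.03426032271238414 [-4.53704888  0.69775785  2.33251185]
```

Contact mating shows at about 4–4.5 N. I'll go on in small steps until it turns solid.

Request:
apply_moves:
  rows:
    - [[0, 0, 0.5, 0, 0, 0, 0.4], [0, 0, 1, 0, 0, 0, 0.4], [0, 0, 1, 0, 0, 0, 0.4]]

```text
time: 18.05
ee_pos: [0.5945, -0.2297, 0.0031]
tcp_rot: [-6.8, 89.9, -19.8]
wrist_force: [-3.5, 1.0, 2.2]
opening: 0.0341
```

Request:
apply_moves:
  rows:
    - [[0, 0, 0.4, 0, 0, 0, 0.4], [0, 0, 0.8, 0, 0, 0, 0.4], [0, 0, 0.8, 0, 0, 0, 0.4]]

```text
time: 18.35
ee_pos: [0.5953, -0.2299, 0.003]
tcp_rot: [-6.9, 89.9, -19.9]
wrist_force: [-4.7, 2.0, 2.6]
opening: 0.0339
```

Run:
```python
from h import *
o=get_obs(); print(o['time'],w2dock(o['ee_pos']),o['ee_pos'],o['opening'],o['wrist_force'])
```

```text
18.35 [-12.09305647   0.07985531] [ 0.59533485 -0.22990185  0.00304158] 0.0338817576268216 [-4.65288492  1.98087912  2.6123392 ]
```

Request:
apply_moves:
  rows:
    - [[0, 0, 0.4, 0, 0, 0, 0.4], [0, 0, 0.8, 0, 0, 0, 0.4], [0, 0, 0.8, 0, 0, 0, 0.4]]

```text
time: 18.65
ee_pos: [0.5955, -0.2299, 0.003]
tcp_rot: [-16.6, 90.0, -29.6]
wrist_force: [-8.2, 2.5, 4.3]
opening: 0.0341
```

Request:
apply_moves:
  rows:
    - [[0, 0, 0.4, 0, 0, 0, 0.4], [0, 0, 0.6, 0, 0, 0, 0.4], [0, 0, 0.6, 0, 0, 0, 0.4]]

```text
time: 18.95
ee_pos: [0.5954, -0.2299, 0.003]
tcp_rot: [-166.2, 90.0, -179.3]
wrist_force: [-7.6, 2.7, 4.9]
opening: 0.0344
```

Run:
```python
from h import *
o=get_obs(); print(o['time'],w2dock(o['ee_pos']),o['ee_pos'],o['opening'],o['wrist_force'])
```

```text
18.95 [-11.98685105   0.09869195] [ 0.59544257 -0.22990738  0.00299934] 0.034396639076116585 [-7.58433637  2.67807396  4.90256067]
```

It stopped advancing at -12.0, 5 mm after first contact. A slightly firmer press will confirm it is solid.

Request:
apply_moves:
  rows:
    - [[0, 0, 0.6, 0, 0, 0, 0.4], [0, 0, 1.2, 0, 0, 0, 0.4], [0, 0, 1.2, 0, 0, 0, 0.4]]

```text
time: 19.25
ee_pos: [0.5955, -0.2299, 0.003]
tcp_rot: [-177.6, 89.8, 169.4]
wrist_force: [-11.0, 3.2, 5.4]
opening: 0.0341
```

Run:
```python
from h import *
o=get_obs(); print(o['time'],w2dock(o['ee_pos']),o['ee_pos'],o['opening'],o['wrist_force'],o['q'].round(1))
p=cams.camera('wrist'); save(p,'w11')
```

```text
19.25 [-11.90724663   0.09367072] [ 0.59551901 -0.22993018  0.00297466] 0.03411553361196896 [-10.99517368   3.23863707   5.4040862 ] [-21.1  18.7   0.8  72.2  -0.   -8.1]
```

View pics/w11.png

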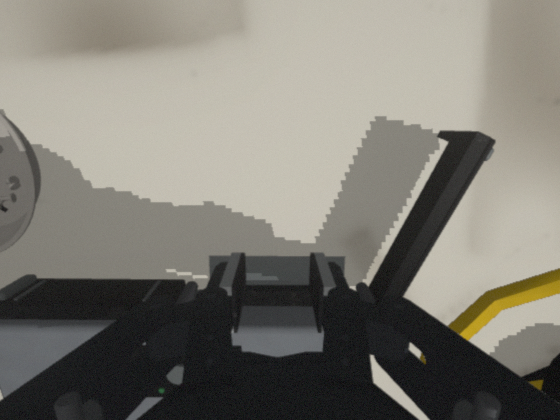

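It holds at 11 N without motion, and a green LED shows at (161,390). I'll retreat and look at how far the rear edge projects.

Request:
apply_moves:
  rows:
    - [[0, 0, -5, 0, 0, 0, 0.4], [0, 0, -20, 0, 0, 0, 0.4], [-20, -5, -30, 0, 0, 0, 0.2], [-60, -10, -30, 0, 0, 0, 0], [-100, -20, -10, 0, 0, 0, 0], [-130, -30, 15, 0, 0, 0, 0], [-130, -30, 15, 0, 0, 0, 0], [-130, -30, 15, 0, 0, 0, 0]]

```text
time: 20.1
ee_pos: [0.6046, -0.263, 0.1332]
tcp_rot: [-162.4, 89.9, -175.4]
wrist_force: [-0.4, 0.0, -0.5]
opening: 0.0002
```

Run:
```python
from h import *
import pickle
p=cams.camera('wrist'); save(p,'w12'); pickle.dump(p,open('/tmp/w12.pkl','wb'))
o=get_obs(); print(o['time'],w2dock(o['ee_pos']),o['ee_pos'],o['wrist_force'],o['tcp_rot'])
cv2.imwrite('pics/w12z.png',cv2.resize(p['pixels'][120:300,150:420][:,:,::-1],None,fx=2.9,fy=2.9,interpolation=cv2.INTER_CUBIC))
```

```text
20.15 [  3.36004737 -29.79309361] [ 0.60367194 -0.26248534  0.13200768] [ 0.41966378 -0.19996696 -1.03215957] [178.62732552  89.80404054 165.60176402]
```

View pics/w12z.png

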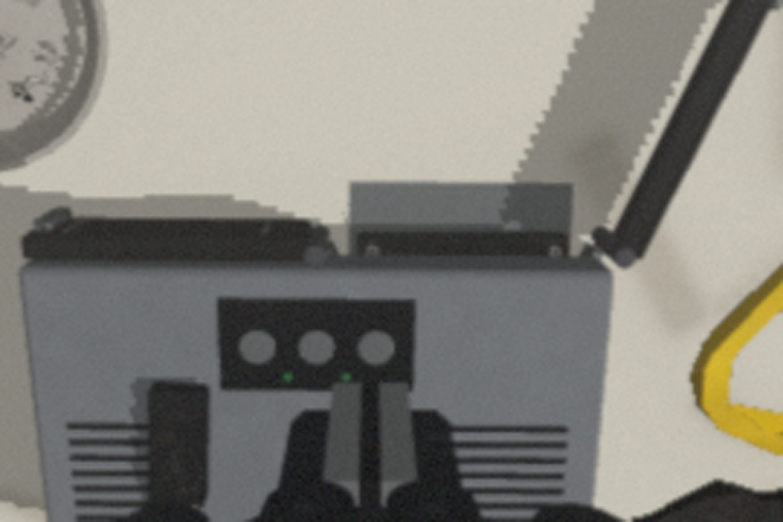

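Run:
```python
from h import *
import pickle
p=pickle.load(open('/tmp/w12.pkl','rb')); f=lambda a:np.array(a)/2.9+[150,120]
print('rear',w2dock(ray(p,f([(362,233),(568,235)]),0.009)))
print('roof',w2dock(ray(p,f([(25,264),(608,266)]),0.034)))
print('lip end',w2dock(ray(p,f([(350,183),(572,184)]),0.000)))
print('fixed door top',w2dock(ray(p,f([(30,236)]),0.031)))
```

```text
rear [[ -1.80577925 -31.89076028]
 [ -1.15811397  35.18561582]]
roof [[   1.57145521 -132.21593309]
 [   2.13081911   41.70737296]]
lip end [[-16.59508724 -35.90157926]
 [-16.28296217  37.52243555]]
fixed door top [[  -6.2796142  -130.98716486]]
```

Relative to the roof front edge, the rear edge projects about 3.5 mm and both green LEDs are lit, so the drive is home. The dock's x origin needs about +2.5 mm. I'll plan the door closing and check clearance on its outer side.

Run:
```python
from h import *
import pickle
p=pickle.load(open('/tmp/w12.pkl','rb')); q=pickle.load(open('/tmp/w3.pkl','rb'))
for P in (p,q):
    g=P['pixels'].astype(int); c=cloud(P); m=(g[...,0]>120)&(g[...,2]<g[...,0]*0.5)&(c[...,2]<0.05)
    d=w2dock(c[m]); d=d[(d[:,1]>50)&(d[:,1]<200)]; print('yellow',d[:,0].min(),d[:,1].min(), d[d[:,0].argmin()],d[d[:,1].argmin()])
    d=w2dock(c); k=(abs(d[...,0]+44)<25)&(abs(d[...,1]-105)<30)&(np.arange(420)[:,None]<300); print(k.sum(), np.percentile(c[...,2][k],[1,50,95,99.9]) if k.sum() else '')
H=np.array([-1,46.5]); s=60
o=get_obs(); cur=w2dock(o['ee_pos']); print(cur,o['ee_pos'][2])
for th in [1.95,1.85,1.75,1.65,1.55,1.45,1.35,1.25,1.15,1.05,.95,.85,.75,.65,.55,.45,.35,.25,.15,.08,0.03,0,-.02]:
    dr=np.array([-np.sin(th),-np.cos(th)]); n=np.array([-np.cos(th),np.sin(th)])
    C=H+s*dr+(5.5+11*abs(np.cos(th))+16*abs(np.sin(th)))*n
    print(th,C.round(1))
move(dock2w(-45,107,12),DY+90)
```

```text
yellow -22.23095380744537 79.18958577168944 [-22.23095381 150.58212325] [41.78283576 79.18958577]
3047 [-0.00091793  0.00069617  0.00210218  0.03260712]
yellow -21.791520386732675 79.34105166921222 [-21.79152039 150.46267917] [42.33492989 79.34105167]
3053 [-0.00092247  0.00068912  0.00200818  0.03262194]
[  3.36004737 -29.79309361] 0.13200768330954582
1.95 [-47.7  91.4]
1.85 [-52.1  86. ]
1.75 [-55.9  80. ]
1.65 [-59.   73.5]
1.55 [-61.4  67. ]
1.45 [-63.3  61.8]
1.35 [-64.7  56.3]
1.25 [-65.6  50.5]
1.15 [-65.8  44.4]
1.05 [-65.4  38.2]
0.95 [-64.3  31.9]
0.85 [-62.4  25.5]
0.75 [-59.8  19.3]
0.65 [-56.4  13.2]
0.55 [-52.2   7.5]
0.45 [-47.2   2.2]
0.35 [-41.6  -2.6]
0.25 [-35.3  -6.7]
0.15 [-28.5 -10. ]
0.08 [-23.5 -11.9]
0.03 [-19.8 -13. ]
0 [-17.5 -13.5]
-0.02 [-16.6 -13.8]
shift [120.2 136.8 -48. ] turn [-0.    -0.003 -0.   ] q [-23.5  19.4  16.   86.8  -0.  -10.5]
```

Request:
apply_moves:
  rows:
    - [[0, 30, -10, 0, 0, 0, 0], [0, 65, -25, 0, 0, 0, 0], [0, 100, -40, 0, 0, 0, 0], [0, 130, -53, 0, 0, 0, 0], [20, 142, -53, 0, 0, 0, 0], [50, 142, -53, 0, 0, 0, 0], [80, 142, -53, 0, 0, 0, 0], [105, 142, -53, 0, 0, 0, 0], [120, 142, -53, 0, 0, 0, 0], [120, 142, -53, 0, 0, 0, 0]]

```text
time: 21.15
ee_pos: [0.5814, -0.1115, 0.0092]
tcp_rot: [-179.9, 89.5, 167.1]
wrist_force: [-1.0, -0.1, -0.4]
opening: -0.0001
```

Run:
```python
from h import *
o=get_obs(); cur=w2dock(o['ee_pos']); print(o['time'],cur,o['ee_pos'],o['wrist_force'])
move(dock2w(-50,112,12),DY+90)
p=cams.camera('wrist'); save(p,'w13')
```

```text
21.15 [-52.29826297 112.3002789 ] [ 0.5814042  -0.11151342  0.00919134] [-1.04808458 -0.13001334 -0.36809879]
shift [-2.8 -0.3  2.3] turn [-0.    -0.008  0.   ] q [-10.9  12.7  -5.9  71.9   0.    2.1]
```

View pics/w13.png

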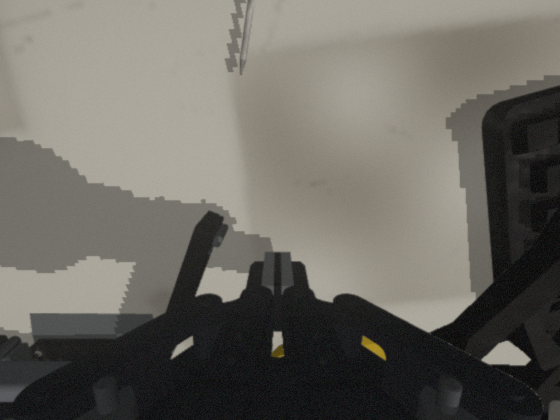

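Fingers stand outside the door (door at (200,250), fingers at (278,270)), free of the cable. Sweeping it shut.

Request:
apply_moves:
  rows:
    - [[-2, -10, 0, 0, 0, 0, 0], [-3, -19, 0, 0, 0, 0, 0], [-3, -26, 0, 0, 0, 0, 0], [-3, -32, -4, 0, 0, 0, 0], [-3, -39, -7, 0, 0, 0, 0], [-3, -45, -9, 0, 0, 0, 0], [-3, -50, -11, 0, 0, 0, 0], [-3, -56, -12, 0, 0, 0, 0], [-3, -62, -13, 0, 0, 0, 0], [-3, -68, -13, 0, 0, 0, 0], [-3, -74, -13, 0, 0, 0, 0], [-3, -80, -12, 0, 0, 0, 0], [-3, -87, -10, 0, 0, 0, 0], [-3, -93, -7, 0, 0, 0, 0], [-3, -99, -4, 0, 0, 0, 0], [-3, -105, 0, 0, 0, 0, 0], [-3, -110, 5, 0, 0, 0, 0], [-3, -115, 11, 0, 0, 0, 0], [-3, -115, 11, 0, 0, 0, 0]]

```text
time: 23.1
ee_pos: [0.568, -0.2272, 0.014]
tcp_rot: [-176.8, 89.7, 170.1]
wrist_force: [0.3, 0.4, -0.2]
opening: -0.0001
```

Run:
```python
from h import *
o=get_obs(); cur=w2dock(o['ee_pos']); print(o['time'],cur,o['ee_pos'],o['wrist_force'])
p=cams.camera('wrist'); save(p,'w14')
p=cams.camera('scene'); cv2.imwrite('pics/s14.png',cv2.resize(p['pixels'][180:320,180:380][:,:,::-1],None,fx=4,fy=4))
```

```text
23.1 [-39.37288638  -3.46745685] [ 0.56795623 -0.22722161  0.01402382] [ 0.25512481  0.43635445 -0.16925442]
```

View pics/w14.png

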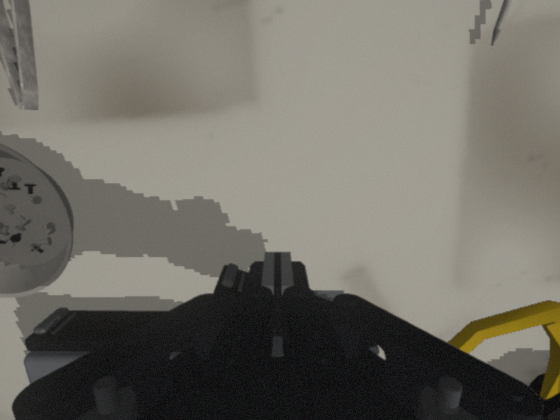

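View pics/s14.png

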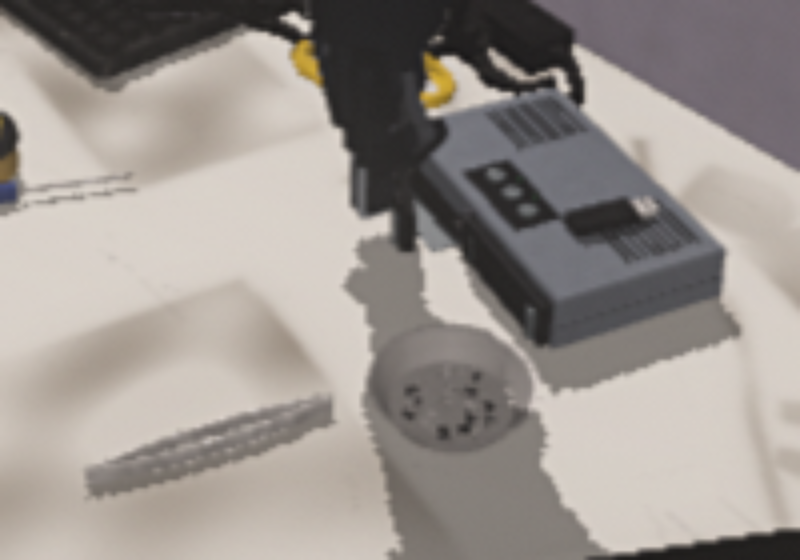

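The door is mostly shut, with its free edge at (408,240) in the scene crop. Finishing gently.

Request:
apply_moves:
  rows:
    - [[0, -2, 3, 0, 0, 0, 0], [0, -4, 6, 0, 0, 0, 0], [0, -5, 9, 0, 0, 0, 0], [0, -7, 12, 0, 0, 0, 0], [0, -8, 14, 0, 0, 0, 0], [0, -9, 16, 0, 0, 0, 0], [0, -9, 18, 0, 0, 0, 0], [0, -10, 19, 0, 0, 0, 0], [0, -10, 19, 0, 0, 0, 0]]

```text
time: 24.1
ee_pos: [0.5838, -0.2406, 0.0139]
tcp_rot: [-178.8, 89.7, 168.2]
wrist_force: [0.2, 0.3, 0.6]
opening: -0.0001
```

Request:
apply_moves:
  rows:
    - [[0, 0, 1, 0, 0, 0, 0], [0, 0, 2, 0, 0, 0, 0], [0, 0, 2, 0, 0, 0, 0]]

```text
time: 24.4
ee_pos: [0.5859, -0.2412, 0.0139]
tcp_rot: [-178.1, 89.7, 168.9]
wrist_force: [-0.0, 0.3, 0.6]
opening: 0.0
```

Run:
```python
from h import *
o=get_obs(); cur=w2dock(o['ee_pos']); print(o['time'],cur,o['ee_pos'],o['wrist_force'])
```

```text
24.4 [-18.76227861 -13.02266145] [ 0.58588914 -0.2411683   0.0139121 ] [-0.0093841   0.33841659  0.59468846]
```

Request:
apply_moves:
  rows:
    - [[0, 0, 1, 0, 0, 0, 0], [0, 0, 2, 0, 0, 0, 0], [0, 0, 2, 0, 0, 0, 0]]

```text
time: 24.7
ee_pos: [0.5875, -0.2416, 0.0139]
tcp_rot: [-177.4, 89.6, 169.6]
wrist_force: [-3.6, -0.2, 1.0]
opening: 0.0002
```

Request:
apply_moves:
  rows:
    - [[0, 0, 0.7, 0, 0, 0, 0], [0, 0, 1.4, 0, 0, 0, 0], [0, 0, 1.4, 0, 0, 0, 0]]

```text
time: 25.0
ee_pos: [0.5876, -0.2416, 0.0138]
tcp_rot: [-178.2, 89.5, 168.8]
wrist_force: [-9.4, 1.1, 5.7]
opening: 0.0002
```

Run:
```python
from h import *
o=get_obs(); cur=w2dock(o['ee_pos']); print(o['time'],cur,o['ee_pos'],o['wrist_force'])
```

```text
25.0 [-16.95466645 -13.09106337] [ 0.58763503 -0.24164157  0.0138063 ] [-9.38292914  1.13722444  5.72590127]
```

The door is solid at 9 N, at about the calculated shut position (-17). Backing off for a look.

Request:
apply_moves:
  rows:
    - [[0, 0, -5, 0, 0, 0, 0], [0, 0, -20, 0, 0, 0, 0], [-20, 0, -35, 0, 0, 0, 0], [-60, 0, -35, 0, 0, 0, 0], [-100, -10, -10, 0, 0, 0, 0], [-125, -20, 15, 0, 0, 0, 0], [-125, -20, 15, 0, 0, 0, 0], [-125, -20, 15, 0, 0, 0, 0]]

```text
time: 25.8
ee_pos: [0.5993, -0.2649, 0.1386]
tcp_rot: [-178.9, 89.5, 168.0]
wrist_force: [0.4, -0.2, -1.0]
opening: 0.0001
```

Run:
```python
from h import *
import pickle
p=cams.camera('wrist'); save(p,'w15'); pickle.dump(p,open('/tmp/w15.pkl','wb'))
o=get_obs(); print(o['time'],w2dock(o['ee_pos']),o['ee_pos'],o['wrist_force'])
cv2.imwrite('pics/w15z.png',cv2.resize(p['pixels'][120:300,150:420][:,:,::-1],None,fx=2.9,fy=2.9,interpolation=cv2.INTER_CUBIC))
for l in ['screw_dish','tweezers','usb_stick','screwdriver','flux_tub','door_edge']: print(l,[(np.round(d['at'],3),round(d['confidence'],2)) for d in cams.find_in(l,p)[:1]])
```

```text
25.85 [ -1.24474647 -32.87902229] [ 0.59849099 -0.26445633  0.13761647] [-1.17302463 -0.08980571 -1.58615172]
screw_dish [(array([ 0.506, -0.37 ,  0.003]), 0.93)]
tweezers [(array([ 0.439, -0.322,  0.004]), 0.66)]
usb_stick [(array([ 0.637, -0.333,  0.043]), 0.94)]
screwdriver []
flux_tub []
door_edge [(array([ 0.618, -0.274,  0.032]), 0.75)]
```

View pics/w15z.png

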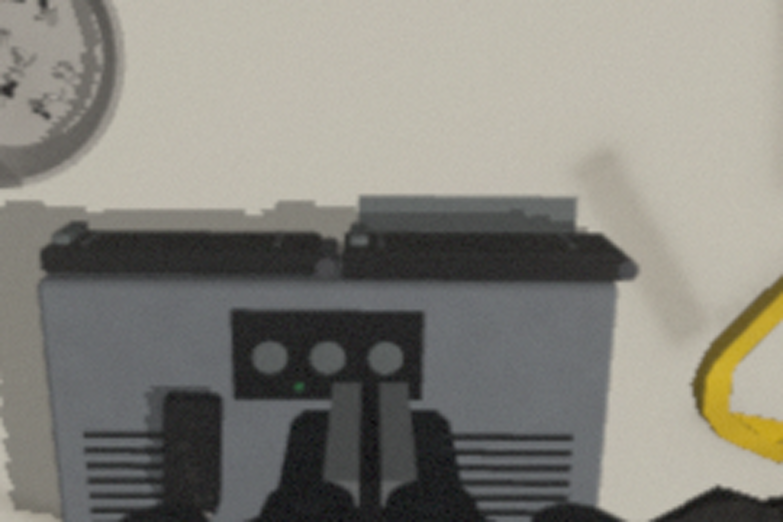

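The door lies flat in line with the fixed one at (45–635, 235–278). The second LED would sit behind the fingers, so I'll clear the arm and check that and the bystanders from the top.

Request:
apply_moves:
  rows:
    - [[-30, 20, -5, 0, 0, 0, 0], [-60, 60, -20, 0, 0, 0, 0], [-80, 100, -40, 0, 0, 0, 0], [-80, 140, -60, 0, 0, 0, 0], [-80, 180, -80, 0, 0, 0, 0], [-80, 220, -100, 0, 0, 0, 0], [-80, 260, -120, 0, 0, 0, 0], [-80, 300, -140, 0, 0, 0, 0], [-80, 340, -160, 0, 0, 0, 0], [-80, 380, -180, 0, 0, 0, 0], [-80, 380, -180, 0, 0, 0, 0], [-80, 380, -180, 0, 0, 0, 0]]

```text
time: 27.35
ee_pos: [0.509, 0.1471, 0.2199]
tcp_rot: [-178.6, 89.4, 168.5]
wrist_force: [-0.5, -0.4, 0.2]
opening: -0.0001
```

Run:
```python
from h import *
p=cams.camera('top'); save(p,'t16'); print(get_obs()['time'])
cv2.imwrite('pics/t16z.png',cv2.resize(p['pixels'][120:330,160:400][:,:,::-1],None,fx=2.85,fy=2.85,interpolation=cv2.INTER_CUBIC))
for l in ['screw_dish','tweezers','usb_stick','screwdriver','flux_tub','ssd','door']: print(l,[(np.round(d['at'],3),round(d['confidence'],2)) for d in cams.find_in(l,p)[:1]])
b=cv2.imread('pics/top1.png').astype(int); d=abs(b-p['pixels'][:,:,::-1].astype(int)).max(-1); cv2.imwrite('pics/d16.png',(d>40).astype(np.uint8)*255)
```

```text
27.4
screw_dish [(array([ 0.51 , -0.367,  0.002]), 0.85)]
tweezers [(array([ 0.637, -0.28 ,  0.033]), 0.75)]
usb_stick [(array([ 0.645, -0.336,  0.042]), 0.68)]
screwdriver [(array([ 0.398, -0.069,  0.008]), 0.74)]
flux_tub [(array([ 0.416, -0.036,  0.029]), 0.68)]
ssd []
door [(array([ 0.419, -0.037,  0.031]), 0.24)]
```

View pics/t16z.png

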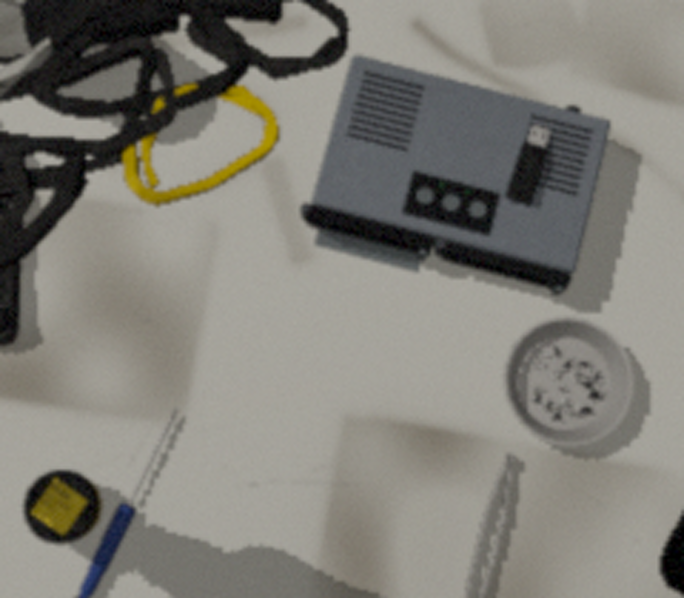

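View pics/d16.png

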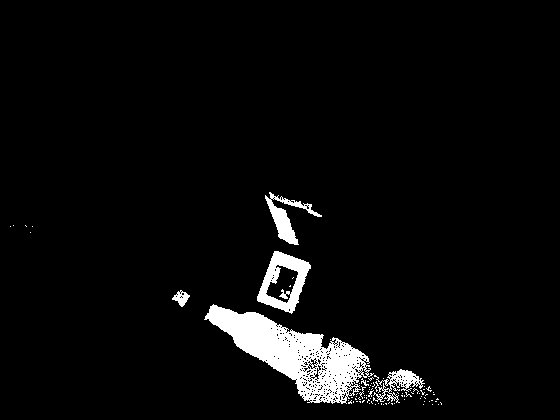

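The difference image shows changes only at the door, the drive's old place and the arm and its shadow (the flux tub patch is lighting). The top view has the door flat, aligned with the fixed one. Handing in.

```bash
python3 -c "
from h import *
print(bot.job_done())"
```

```text
the job is handed in; nothing more can be done
None
```

The drive is loaded and the bay door is shut behind it. I handed the job in at about 27 s with the arm clear of everything.

- **Door opening:** it was already about 1 rad open when I started. I swung it to about 1.95 rad.
- **Loading the drive:** I gripped it lightly by its sides and slid it along the bench into line with the bay. Then I pushed it in from behind with both fingertips.
- **Mating:** the contact block gave way at about 4–5 N over about 5 mm. The drive then stood solid at 11 N without moving. With the door still open, the rear edge projected about 3.5 mm from the mouth, and I saw two green LEDs on the duplicator.
- **Door closing:** I swung it shut and pressed until it was solid at about 9 N. The wrist and top views show it flat, in line with the fixed door.
- **Other things:** comparing the top view before and after, only the door and the drive had moved. A small change at the flux tub looks like the arm's shadow, and its position read the same.

**Checks that disagreed:**
- My first dock fit was about 2.5 mm off along the bay. I corrected it before closing the door.
- In the last top view the network reported the tweezers on the dock with 0.75 confidence. That is a false detection: the picture shows them where they were.
- I did not see the second LED again after the door was shut. It was behind the fingers in the close view and too small to make out from the top.

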